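Power up and tare the laboratory balance

ROBOT

A 7-joint arm with a two-finger parallel gripper is mounted at the origin on the work surface. World frame = base frame: x ahead of the robot, y to its left, z up, the work surface at z = 0. Lengths are in m, angles in rad, forces in N, time in s.
With the tool pointing down it reaches from about 0.4 to 0.875 m from the base axis. Payload 4.4 kg.
Tool frame: the origin (TCP) lies at the very end of the fingers, on their centre line; the grasp point (between the pads) lies 19 mm behind it; z points along the fingers, y is the line along which they close (so a half turn about z gives the same grasp; the last joint's range is limited). The gripper opens to 85 mm and grips with 20 to 120 N. Pads are 22 mm wide; open, the fingers measure 114 mm over their backs; the gripper's body (76 mm by 85 mm) begins 54 mm behind the grasp point. The pads swing forward as they close: fully open they stand 13 mm farther back than shut.
Start: joints at [-1.309, 0.628, 0.038, 1.517, -0.027, 0.996, -0.02], TCP at [0.209, 0.615, 0.231] pointing down, gripper open.
Joint ranges: [-3.06, 3.06], [-0.37, 2.12], [-1.25, 1.32], [0.18, 2.47], [-1.1, 4.24], [0.23, 1.98], [-2.94, 2.94]. Speed limits (rad/s): [2.57, 2.57, 3.14, 3.14, 3.14, 3.14, 3.14].

INTERFACE

Orientations are given as a unit quaternion [x, y, z, w].
In Python, from station import robot gives the robot as it stands. The module is installed in compiled form; this text tells all that it offers. Calls block until the motion is done:
- robot.move_pose(position, orientation): joint-space move of the TCP to a pose.
- robot.line_to(position, orientation=None, feed=0.15, contact_N=None): straight line of the TCP; orientation=None keeps the orientation; feed is the mean speed in m/s. With contact_N (N) it stops when the force on the tool has changed by that much, and returns True; else False.
- robot.move_joints(angles): joint-space move.
- robot.open() and robot.grasp(strength=None): open the fingers fully, or close them until they stop; strength is the grip in N (None keeps the last).
- robot.pause(seconds).
- robot.inverse_kinematics(position, orientation): joint angles nearest the present ones, or None.
- robot.get_obs(): the state.
- robot.capture(name): name is "scene" or "top" or "wrist"; returns the picture (400x640x3 uint8, red, green, blue); there is no depth.
- robot.camera_params(name): a dict with "fovy" (degrees; the focal length in pixels is half the picture's height over the tangent of half this angle, whatever the lens; pixels are square), "cx", "cy" (the principal point, pixels), "R" (3x3) and "t" (3): a world point X has camera coordinates R X + t. Camera axes: x right, y down, z forward; pixel columns grow to the right and rows downward; lengths in m; the calibration is good to about 2 mm. A picture is of the moment at which its call begins: read the wrist's pose just before it. camera_params takes no time and is no camera call; for the wrist camera it gives the pose at the moment of the call.
A pose or a line that the arm cannot do raises robot.Unreachable and nothing moves.
- robot.finish_job(): hands the job in; it is judged then, once.
The state is a dict: "time_s": time; "qpos": joint angles; "qvel": joint speeds; "joint_efforts": joint torques, N m; "position": TCP position; "tool_rot": TCP orientation; "contact_force": force on the tool from outside, world axes, zero at the start; "wrist_torque": the same for the moment, N m; "finger_gap": opening from 0.0 (shut) to 1.0 (fully open); "grip_force": force on a finger pad.
Only numpy, scipy, OpenCV 4.12 (cv2) and the standard library are available. Lean on these libraries where they do the work, as an engineer would, in place of code of your own. Each camera call takes 0.05 s, during which the arm holds its last target. There are 200 camera calls.

TASK

Get the balance ready for weighing into the beaker on its pan: with closed fingers, switch on the socket that the balance's power plug is in by pressing the outer end of that socket's rocker until it is fully over, then press the balance's round power key fully down and let it come up, then press its long tare bar fully down and let it up. Press no other rocker or key, keep off the beaker and the pan, and leave everything else where it stands.

Things in the scene. Friction and masses are not known exactly. Their poses are not given: they have to be found in the camera images.
- balance: Precision balance, fixed, pale housing, 190 mm wide (y), 250 mm deep (x). Origin: centre of its footprint. +x runs from keypad to pan, +y to the left of an operator facing the keypad. Front panel (x -125 to -45) slopes up to the pan by 10 deg, from 44 to 59 mm above the table: display above, one row of four raised grey keys below it. Behind, the housing is 60 mm high, the pan above it.
- pan: Round steel weighing pan, 130 mm across and 6 mm thick, its centre 45 mm to +x of the balance's origin; top face 76 mm above the table. Origin: centre of its underside. Not to be touched.
- beaker: Empty glass beaker, 60 mm across, 80 mm high, 90 g, loose on the pan (its rim is 156 mm above the table). Origin: centre of its underside, z up. Not to be touched.
- power_key_top (a point): Middle of the top face of the power key, the only round key (22 mm across), at the operator's left end of the row. The key stands 6 mm proud of the panel when up, and 2.5 mm when fully down. Axes: z out of the panel, x up the slope towards the pan, y to the operator's left.
- tare_key_top (a point): Middle of the top face of the tare key, the long bar (54 mm along the row, 18 mm deep) at the operator's right end of the row. The key stands 6 mm proud of the panel when up, and 2.5 mm when fully down. Axes: z out of the panel, x up the slope towards the pan, y to the operator's left.
- power_key (a joint): Travel of the round power key: 0 up, 0.0035 m fully down, square to the sloping panel. Spring: 1.2 N starts it, 4 N holds it down; it comes up when let go.
- tare_key (a joint): Travel of the tare bar: 0 up, 0.0035 m fully down, square to the sloping panel. Spring: 1.2 N starts it, 4 N holds it down; it comes up when let go.
- mode_key (a joint): Travel of the mode key, a small key 18 mm along the row and 14 mm deep, its middle 38 mm to the right (-y) of the middle of the round key; not to be pressed: 0 up, 0.0035 m fully down, square to the sloping panel. Spring: 1.2 N starts it, 4 N holds it down; it comes up when let go.
- print_key (a joint): Travel of the print key, a small key 18 mm along the row and 14 mm deep, its middle 30 mm to the right of the mode key's and 62 mm to the left of the middle of the tare bar; not to be pressed: 0 up, 0.0035 m fully down, square to the sloping panel. Spring: 1.2 N starts it, 4 N holds it down; it comes up when let go.
- strip: Switched socket strip, fixed, white, 272 mm long (x), 86 mm wide (y), 40 mm high. Origin: centre of its footprint. Round sockets 1, 2, 3 at x = -80, 0, +80 mm, y = +20 mm; straight across from each, at the same x and y = -24 mm, its own black rocker: rocker1, rocker2, rocker3. The -y edge is the outer edge, next to the rockers.
- plug: The balance's power plug (adaptor), the only plug in the strip: a black block 46 x 40 mm, 36 mm high, fixed in one of the three sockets, its top 76 mm above the table. Origin: centre of its underside, at the socket's centre. The two other sockets carry flat round white blank covers, 41 mm across, 7 mm high.
- rocker1_press (a point): Point to press on the raised outer half of rocker 1, 3 mm in from its outer edge. Black, 28 mm long across the strip, 20 mm wide, hinged at mid-length; the point lies 10.5 mm from the hinge towards the strip's -y edge, 47 mm above the table when off, 44 mm when on. The frame around it is 42 mm above the table. Axes as the strip's, tipping about x.
- rocker2_press (a point): Point to press on the raised outer half of rocker 2, 3 mm in from its outer edge. Black, 28 mm long across the strip, 20 mm wide, hinged at mid-length; the point lies 10.5 mm from the hinge towards the strip's -y edge, 47 mm above the table when off, 44 mm when on. The frame around it is 42 mm above the table. Axes as the strip's, tipping about x.
- rocker3_press (a point): Point to press on the raised outer half of rocker 3, 3 mm in from its outer edge. Black, 28 mm long across the strip, 20 mm wide, hinged at mid-length; the point lies 10.5 mm from the hinge towards the strip's -y edge, 47 mm above the table when off, 44 mm when on. The frame around it is 42 mm above the table. Axes as the strip's, tipping about x.
- rocker1 (a joint): Angle of the rocker beside socket 1 in rad: 0 off (end next to the socket down, outer end up), 0.28 on (outer end down). Stiff, no spring: about 3 to 4 N on the outer end turns it, and it stays where it is left.
- rocker2 (a joint): Angle of the rocker beside socket 2 in rad: 0 off (end next to the socket down, outer end up), 0.28 on (outer end down). Stiff, no spring: about 3 to 4 N on the outer end turns it, and it stays where it is left.
- rocker3 (a joint): Angle of the rocker beside socket 3 in rad: 0 off (end next to the socket down, outer end up), 0.28 on (outer end down). Stiff, no spring: about 3 to 4 N on the outer end turns it, and it stays where it is left.
- spatula: Steel lab spoon, 170 mm long, lying loose. Leave it.
- pot_large: Black open pot, 76 mm across, 80 mm high, loose; origin under its centre. Leave it.
- pot_small: Black open pot, 48 mm across, 55 mm high, loose; origin under its centre. Leave it.
- squeeze_bottle: White plastic bottle with red cap, 68 mm across, 190 mm high, loose; origin under its centre. Leave it.
- jar: Clear jar with red cap, 76 mm across, 120 mm high, loose; origin under its centre. Leave it.
- board: Wooden test board 120 x 60 x 8 mm, lying loose. Leave it.

How it is judged:
On the way, in this order (a step that is already met when the one before it is completed fails the run):
1. the rocker of the socket with the plug is switched on, both task keys still up (((x of plug in the frame of strip below -0.04 m and value of joint rocker1 above 0.22 rad) or (x of plug in the frame of strip between -0.04 and 0.04 m and value of joint rocker2 above 0.22 rad) or (x of plug in the frame of strip above 0.04 m and value of joint rocker3 above 0.22 rad)) and value of joint each of power_key, tare_key below 0.001 m), for 0.1 s.
2. the round power key is pressed down, the tare bar up (((x of plug in the frame of strip below -0.04 m and value of joint rocker1 above 0.22 rad) or (x of plug in the frame of strip between -0.04 and 0.04 m and value of joint rocker2 above 0.22 rad) or (x of plug in the frame of strip above 0.04 m and value of joint rocker3 above 0.22 rad)) and value of joint power_key above 0.0026 m and value of joint tare_key below 0.001 m), for 0.05 s.
3. the power key is up again and the tare bar is pressed down (((x of plug in the frame of strip below -0.04 m and value of joint rocker1 above 0.22 rad) or (x of plug in the frame of strip between -0.04 and 0.04 m and value of joint rocker2 above 0.22 rad) or (x of plug in the frame of strip above 0.04 m and value of joint rocker3 above 0.22 rad)) and value of joint tare_key above 0.0026 m and value of joint power_key below 0.001 m), for 0.05 s.
At the end, for the whole second after the job is handed in: The rocker of the plug's socket is on (over 0.22 rad), the other two are off (under 0.04 rad), all four keys are up (within 1 mm), and the beaker stands upright on the pan, its centre within 30 mm of the pan's (all of step 1 and (x of plug in the frame of strip below -0.04 m or value of joint rocker1 below 0.04 rad) and (x of plug in the frame of strip between -0.04 and 0.04 m or value of joint rocker2 below 0.04 rad) and (x of plug in the frame of strip above 0.04 m or value of joint rocker3 below 0.04 rad) and value of joint each of mode_key, print_key below 0.001 m and horizontal distance between beaker and pan below 0.03 m and z of beaker in the frame of pan below 0.01 m and angle between beaker's own z axis and vertical below 0.05 rad); the robot touches nothing.
It fails at once if the power key or the tare bar is pressed (over 1.5 mm) before the plug's socket is on (((x of plug in the frame of strip below -0.04 m and value of joint rocker1 below 0.14 rad) or (x of plug in the frame of strip between -0.04 and 0.04 m and value of joint rocker2 below 0.14 rad) or (x of plug in the frame of strip above 0.04 m and value of joint rocker3 below 0.14 rad)) and value of joint any of power_key, tare_key above 0.0015 m).
It fails at once if another socket is switched on, or the mode or print key is pressed (over 1.5 mm) (((not (x of plug in the frame of strip below -0.04 m) and value of joint rocker1 above 0.14 rad) or (not (x of plug in the frame of strip between -0.04 and 0.04 m) and value of joint rocker2 above 0.14 rad) or (not (x of plug in the frame of strip above 0.04 m) and value of joint rocker3 above 0.14 rad)) or value of joint any of mode_key, print_key above 0.0015 m).
It fails at once if the power key and the tare bar are down together (value of joint each of power_key, tare_key above 0.0015 m).
It fails at once if the robot touches the beaker or the pan (over 1 N), or the beaker is moved over 10 mm or lifted (contact force between any of the fingers, the arm and beaker above 1 N or contact force between any of the fingers, the arm and pan above 1 N or distance of beaker from where it was at the start of the episode above 0.01 m).
It fails at once if another loose thing is moved more than 30 mm (distance of any of spatula, pot_large, pot_small, squeeze_bottle, jar, board from where it was at the start of the episode above 0.03 m).
It also fails if it takes over 56 s, if anything falls off the work surface, if the arm or the gripper's body presses on something with over 40 N, if the wrist force passes 120 N, or if a joint passes its speed limit or range.

## Working session

There is one attempt and no reset: what is moved stays moved. The work goes in short steps, each a Python script; the robot and the scene stay as the last script left them, time stands still between calls to the robot, and variables do not carry over. Pictures are saved under pics/ and viewed, at most 10 in all, crops included, and the job is handed in when it is done.

```bash
mkdir -p pics; python3 - <<'E'
from station import robot
import cv2
for n in("scene","top"):
    cv2.imwrite(f"pics/{n}0.png",robot.capture(n)[:,:,::-1])
    p=robot.camera_params(n);print(n,p)
print(robot.get_obs())
E
```

```text
scene {'fovy': 44.13533820135227, 'cx': 329.037561406617, 'cy': 205.6769943245692, 'R': array([[ 0.81686161,  0.57680197,  0.00604983],
       [ 0.34091271, -0.47428399, -0.81168542],
       [-0.46531242,  0.66509712, -0.5840635 ]]), 't': array([-0.44058888, -0.17326788,  1.80994403])}
top {'fovy': 42.94412798830204, 'cx': 315.7801542804161, 'cy': 197.28971564066205, 'R': array([[-0.00287657, -0.99999054, -0.00326204],
       [-0.99267194,  0.00324957, -0.12079678],
       [ 0.12080624,  0.00289066, -0.9926719 ]]), 't': array([-0.05424345,  0.59432408,  1.40254722])}
{'time_s': 0.1, 'qpos': array([-1.30880413,  0.62926539,  0.03845716,  1.51825252, -0.02698542,
        0.99630563, -0.02000845]), 'qvel': array([ 0.00089912, -0.00234418,  0.0015918 , -0.00366046,  0.00024853,
        0.00043743, -0.00122732]), 'joint_efforts': array([ 3.90917950e-03, -5.64519238e+01,  1.23085320e+00, -1.93969363e+01,
        1.13817374e-02,  5.49928940e-03, -2.48993751e-05]), 'position': array([0.20907295, 0.61487206, 0.23047861]), 'tool_rot': array([ 1.63168291e-01,  9.86597879e-01, -8.47637064e-04, -1.21357845e-04]), 'contact_force': array([-0.02694217, -0.02001855,  0.14787019]), 'wrist_torque': array([-0.01537312, -0.05149408,  0.03224375]), 'grip_force': 0.0, 'finger_gap': 1.0019557123209903}
```

View pics/top0.png

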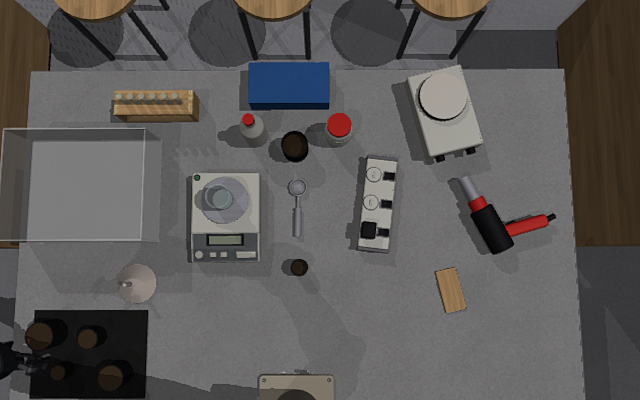

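View pics/scene0.png

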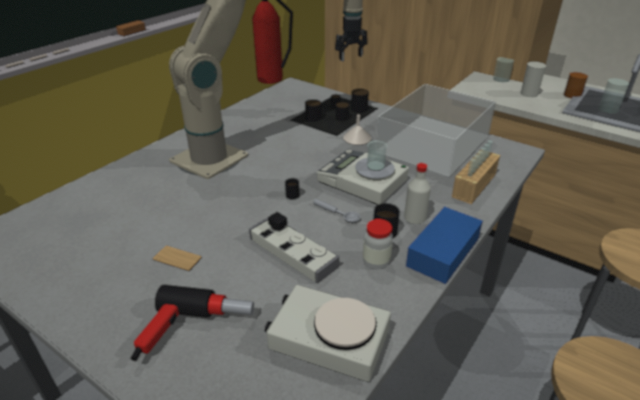

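The plug is in the socket nearest the robot. The rockers are on the strip's right side (-y), so this is rocker 1, near (386,233). The power key is near (198,255) and the tare bar near (246,255). I'll close the fingers and take wrist views of both.

```bash
cat > h.py <<'E'
from station import robot
import numpy as np, cv2
from scipy.spatial.transform import Rotation as Ro
def ray(p,uv,z):
    f=200/np.tan(np.radians(p["fovy"])/2)
    d=p["R"].T@np.array([(uv[0]-p["cx"])/f,(uv[1]-p["cy"])/f,1]); c=-p["R"].T@p["t"]
    return c+d*(z-c[2])/d[2]
def down(yaw=0,pitch=0):  # tool y along world y turned by yaw; pitch leans tool z towards forward
    return (Ro.from_euler('z',yaw)*Ro.from_euler('y',-pitch)*Ro.from_quat([0,1,0,0])).as_quat()
E
python3 - <<'E'
from h import *
p=robot.camera_params("top")
for n,uv,z in[("plug",(369,230),.076),("rk",(388,233),.045),("r3",(390,176),.045),("pow",(198,255),.052),("tare",(246,255),.052)]: print(n,ray(p,uv,z))
print(Ro.from_quat(robot.get_obs()["tool_rot"]).as_matrix())
robot.grasp()
B=ray(p,(222,254),.052);S=ray(p,(380,230),.045)
print(robot.get_obs()["time_s"])
for n,P in(("wb",B),("ws",S)):
    robot.move_pose([P[0]-.03,P[1],.28],down())
    q=robot.camera_params("wrist");im=robot.capture("wrist");cv2.imwrite(f"pics/{n}.png",im[:,:,::-1]);np.save(n,q,allow_pickle=True)
    print(q,robot.get_obs()["time_s"],robot.get_obs()["position"])
E
```

```text
plug [ 0.49893015 -0.2010837   0.076     ]
rk [ 0.49216861 -0.25701738  0.045     ]
r3 [ 0.65293557 -0.2658833   0.045     ]
pow [0.43273615 0.26956729 0.052     ]
tare [0.43235122 0.13696728 0.052     ]
[[-9.46752188e-01  3.21962774e-01 -5.16077768e-04]
 [ 3.21963185e-01  9.46750781e-01 -1.63295036e-03]
 [-3.71521962e-05 -1.71215736e-03 -9.99998534e-01]]
0.8667
{'fovy': 61.000581165405414, 'cx': 315.18156807432564, 'cy': 198.79833813605117, 'R': array([[-0.0019905 ,  0.99999752,  0.00100372],
       [ 0.96014552,  0.00163064,  0.27949582],
       [ 0.27949349,  0.00152005, -0.96014638]]), 't': array([-0.20426612, -0.43979174,  0.3122687 ])} 2.6 [0.40520292 0.20445079 0.27992263]
{'fovy': 61.000581165405414, 'cx': 315.18156807432564, 'cy': 198.79833813605117, 'R': array([[-0.00293059,  0.99999467,  0.00143725],
       [ 0.96017618,  0.00241235,  0.27938483],
       [ 0.27937987,  0.00219878, -0.96017814]]), 't': array([ 0.23388164, -0.5021313 ,  0.29460912])} 4.275 [ 0.47121938 -0.23326984  0.27990548]
```

View pics/wb.png

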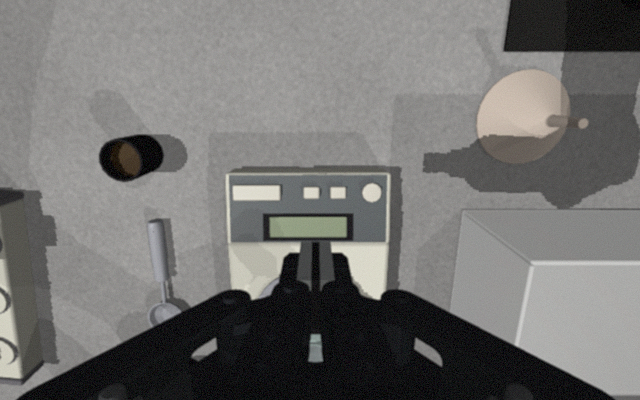

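View pics/ws.png

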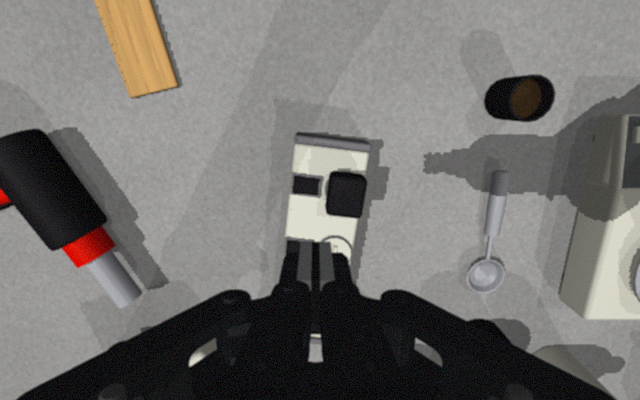

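Wrist view of the balance: tare bar at about (257,192), print (312,193), mode (338,193) and power (372,192). Wrist view of the strip: rocker 1 at about (307,185), beside the black plug at (346,194).

```bash
python3 - <<'E'
from h import *
def blobs(im,mask,x0,y0,x1,y1,amin):
    m=np.zeros(mask.shape,np.uint8);m[y0:y1,x0:x1]=mask[y0:y1,x0:x1]
    n,l,s,c=cv2.connectedComponentsWithStats(m)
    return [(c[i],s[i]) for i in range(1,n) if s[i][4]>=amin]
wb=cv2.cvtColor(cv2.imread("pics/wb.png"),6);q=np.load("wb.npy",allow_pickle=True).item()
bl=blobs(wb,(wb>150).astype(np.uint8),230,180,387,206,60)
K=[]
for c,s in sorted(bl,key=lambda b:b[0][0]):
    P=ray(q,c,.054);K.append(P);print(c,s,P)
# front edge of panel, bright strip corners
for uv in((227,174),(389,174)):print("front",ray(q,uv,.044))
ws=cv2.cvtColor(cv2.imread("pics/ws.png"),6);q=np.load("ws.npy",allow_pickle=True).item()
for c,s in blobs(ws,(ws<60).astype(np.uint8),290,165,375,222,60):print("ws",c,s,ray(q,c,.0455),ray(q,c,.076))
t=cv2.cvtColor(cv2.imread("pics/top0.png"),6);p=robot.camera_params("top")
for c,s in blobs(t,(t<45).astype(np.uint8),360,160,396,245,15):print("top",c,s,ray(p,c,.0455),ray(p,c,.076))
a=cv2.resize(cv2.imread("pics/ws.png")[120:250,270:390],None,fx=4,fy=4,interpolation=2)
b=cv2.resize(cv2.imread("pics/top0.png")[150:260,345:410],None,fx=4,fy=4,interpolation=2)
o=np.zeros((520,740,3),np.uint8);o[:520,:480]=a;o[:440,480:740]=b;cv2.imwrite("pics/c.png",o)
E
```

```text
[255.76551724 192.68275862] [232 185  48  16 725] [0.43492328 0.13819655 0.054     ]
[311.  192.5] [304 187  15  12 176] [0.43460333 0.20037047 0.054     ]
[337.66666667 192.42777778] [330 187  16  12 180] [0.43446753 0.23038841 0.054     ]
[371.29241877 192.28158845] [362 183  19  19 277] [0.43423202 0.26823862 0.054     ]
front [0.41567084 0.10470547 0.044     ]
front [0.41534334 0.28909041 0.044     ]
ws [345.68607595 193.87278481] [ 326  172   41   46 1580] [ 0.5043007  -0.19730729  0.0455    ] [ 0.49591133 -0.20021799  0.076     ]
ws [305.42650602 185.19759036] [293 176  27  19 415] [ 0.49412526 -0.24366042  0.0455    ] [ 0.48655838 -0.24282434  0.076     ]
top [388.69736842 175.86842105] [383 172  12   8  76] [ 0.65324228 -0.26214256  0.0455    ] [ 0.64823489 -0.25780074  0.076     ]
top [386.30434783 203.66666667] [382 200  10   8  69] [ 0.5743267  -0.25384021  0.0455    ] [ 0.57101626 -0.24967691  0.076     ]
top [367.9748954  229.83263598] [360 221  16  18 239] [ 0.50113149 -0.20132981  0.0455    ] [ 0.49939498 -0.19829567  0.076     ]
top [383.37837838 232.24324324] [378 229  11   8  74] [ 0.49428798 -0.24412187  0.0455    ] [ 0.49269863 -0.24016755  0.076     ]
```

View pics/c.png

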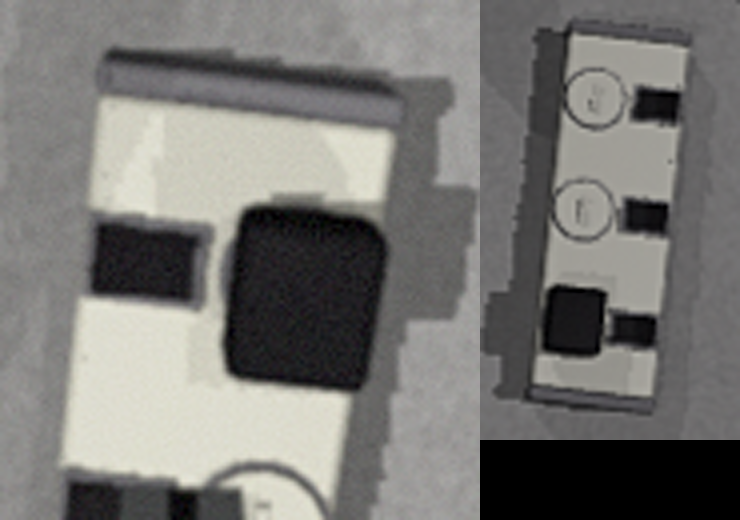

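```bash
python3 - <<'E'
from h import *
yaw=-.113
R=Ro.from_euler('z',yaw)*Ro.from_euler('x',.14); o=(R*Ro.from_quat([0,1,0,0])).as_quat()
u=np.array([np.sin(yaw),-np.cos(yaw),0])
C=np.array([.4942,-.2439,0])+.013*u
def st(s):
    b=robot.get_obs();print(s,round(b["time_s"],2),b["position"].round(4),b["contact_force"].round(1))
robot.move_pose(C+[0,0,.075],o);st("hover")
print(robot.line_to(C+[0,0,.041],feed=.02,contact_N=12));st("press")
robot.pause(.15);st("hold")
robot.line_to(C+[0,0,.075],feed=.1)
robot.line_to(C+[0,0,.2],feed=.2)
robot.move_pose([.4705,-.233,.28],down())
cv2.imwrite("pics/ws2.png",cv2.resize(robot.capture("wrist")[120:250,270:390,::-1],None,fx=4,fy=4));st("up")
E
```

```text
hover 5.12 [ 0.4938 -0.2566  0.076 ] [ 0.8  0.9 -0.9]
True
press 6.58 [ 0.4926 -0.2581  0.0437] [-1.  -0.   5.9]
hold 6.72 [ 0.4925 -0.2581  0.0437] [-1.  -0.7  6.5]
up 8.46 [ 0.4699 -0.2326  0.2787] [ 0.4 -0.1  0.2]
```

View pics/ws2.png

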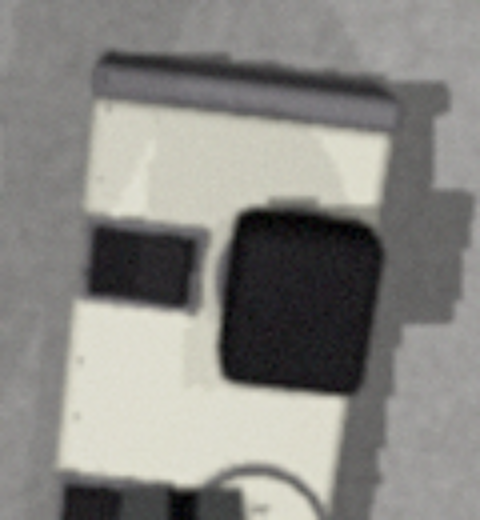

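The rocker's shading has changed into two halves and the tip stopped at the predicted height of 43.7 mm. A second press closer in will confirm it is fully over, then I'll do the keys.

```bash
python3 - <<'E'
from h import *
def st(s):
    b=robot.get_obs();print(s,round(b["time_s"],2),b["position"].round(4),b["contact_force"].round(1))
yaw=-.113
o=(Ro.from_euler('z',yaw)*Ro.from_euler('x',.14)*Ro.from_quat([0,1,0,0])).as_quat()
C=np.array([.4942,-.2439,0])+.0095*np.array([np.sin(yaw),-np.cos(yaw),0])
robot.move_pose(C+[0,0,.075],o)
robot.line_to(C+[0,0,.052],feed=.06)
print(robot.line_to(C+[0,0,.041],feed=.02,contact_N=18));st("press");robot.pause(.15);st("hold")
robot.line_to(C+[0,0,.075],feed=.1);robot.line_to(C+[0,0,.2],feed=.2)
o=down(0,np.radians(10));n=np.array([-np.sin(np.radians(10)),0,np.cos(np.radians(10))])
P=np.array([.4343,.2690,.0535])
robot.move_pose(P+.12*n,o);robot.line_to(P+.008*n,feed=.12);st("above power")
print(robot.line_to(P-.0055*n,feed=.015,contact_N=9));st("press");robot.pause(.2);st("hold")
robot.line_to(P+.03*n,feed=.08);st("up")
E
```

```text
True
press 10.31 [ 0.4933 -0.2535  0.0442] [-0.7 -0.1  9.2]
hold 10.46 [ 0.4934 -0.2535  0.0442] [-1.3 -0.5  9.4]Traceback (most recent call last):
  File "<stdin>", line 13, in <module>
station.Unreachable: the arm cannot follow that straight line within its joint ranges
```

```bash
python3 - <<'E'
from h import *
b=robot.get_obs();print(b["time_s"],b["position"],b["qpos"].round(3))
for nm,P in(("p",[.4343,.2690,.0535]),("t",[.4349,.1382,.0535])):
  for yaw in(0,np.pi,np.pi/2,-np.pi/2):
    for pit in(0,5,10):
      a=np.radians(pit);n=np.array([-np.sin(a),0,np.cos(a)])
      o=(Ro.from_euler('y',-a)*Ro.from_euler('z',yaw)*Ro.from_quat([0,1,0,0])).as_quat()
      r=[robot.inverse_kinematics(np.array(P)+k*n,o) for k in(.06,.008,-.005)]
      print(nm,round(yaw,1),pit,[None if x is None else x.round(2).tolist() for x in r])
E
```

```text
13.625 [0.41425128 0.26820765 0.17174638] [-1.079  0.495  0.52   2.149 -0.329  0.431  1.23 ]
p 0 0 [[-0.85, 0.64, 0.35, 2.02, -0.4, 0.55, 1.36], [-0.8, 0.72, 0.29, 2.04, -0.46, 0.43, 1.42], [-0.79, 0.75, 0.27, 2.05, -0.48, 0.41, 1.43]]
p 0 5 [[-0.91, 0.62, 0.38, 2.1, -0.41, 0.42, 1.34], [-0.84, 0.71, 0.29, 2.11, -0.48, 0.3, 1.4], [-0.83, 0.73, 0.27, 2.12, -0.5, 0.27, 1.42]]
p 0 10 [[-0.97, 0.6, 0.39, 2.18, -0.41, 0.28, 1.31], [-0.59, 0.68, -0.15, 2.18, 0.92, 0.26, -0.01], [-0.58, 0.71, -0.15, 2.18, 1.02, 0.24, -0.11]]
p 3.1 0 [[-1.26, 0.94, 1.14, 2.03, -1.09, 0.97, -1.09], [-1.09, 0.86, 0.77, 2.05, -1.01, 0.67, -1.19], [-1.08, 0.88, 0.77, 2.06, -1.06, 0.66, -1.15]]
p 3.1 5 [[-1.24, 0.8, 0.96, 2.11, -1.04, 0.7, -1.17], [0.0, 0.95, -1.06, 2.09, 1.27, 0.91, 2.87], [0.0, 0.98, -1.06, 2.09, 1.31, 0.91, 2.85]]
p 3.1 10 [[-0.03, 0.8, -1.06, 2.15, 1.24, 0.87, 2.82], [-0.34, 0.73, -0.52, 2.17, 1.23, 0.48, 2.84], [-0.34, 0.75, -0.51, 2.17, 1.29, 0.48, 2.79]]
p 1.6 0 [[-0.54, 0.61, -0.1, 2.01, 0.12, 0.53, 2.42], [-0.56, 0.7, -0.08, 2.04, 0.13, 0.41, 2.4], [-0.56, 0.73, -0.07, 2.04, 0.13, 0.38, 
[... 1777 characters left out ...]
, 0.21, 0.3, 2.54], [-0.17, 0.67, -0.33, 2.25, 0.97, 0.29, 1.78], [-0.17, 0.7, -0.33, 2.26, 1.08, 0.28, 1.67]]
t 1.6 10 [[-0.28, 0.52, -0.21, 2.32, 0.89, 0.23, 1.82], [0.04, 0.74, -0.69, 2.32, 1.51, 0.52, 1.21], [0.25, 0.93, -1.06, 2.32, 1.56, 0.86, 1.18]]
t -1.6 0 [[-0.87, 0.69, 0.77, 2.17, -0.86, 0.62, 0.53], [-0.75, 0.75, 0.59, 2.19, -0.97, 0.48, 0.61], [-0.72, 0.77, 0.54, 2.2, -0.99, 0.44, 0.63]]
t -1.6 5 [[-0.85, 0.63, 0.67, 2.25, -0.93, 0.45, 0.57], [-0.68, 0.69, 0.41, 2.27, -1.04, 0.27, 0.65], [-0.17, 0.7, -0.33, 2.26, 1.08, 0.28, -1.47]]
t -1.6 10 [[-0.2, 0.53, -0.33, 2.32, 1.02, 0.29, -1.45], [0.25, 0.89, -1.06, 2.32, 1.52, 0.84, -1.93], [0.25, 0.93, -1.06, 2.32, 1.56, 0.86, -1.96]]
```

```bash
python3 - <<'E'
from h import *
def st(s):
    b=robot.get_obs();print(s,round(b["time_s"],2),b["position"].round(4),b["contact_force"].round(1))
def key(x,y):
    robot.move_pose([x,y,.12],down());robot.line_to([x,y,.062],feed=.06);st("above")
    print(robot.line_to([x,y,.0475],feed=.012,contact_N=9));st("press");robot.pause(.25);st("hold")
    robot.line_to([x,y,.12],feed=.1);st("up")
key(.4313,.2690)
cv2.imwrite("pics/top1.png",robot.capture("top")[:,:,::-1])
E
```

```text
above 15.11 [0.4316 0.2691 0.0623] [-0.5 -0.8  0.9]
True
press 16.0 [0.432  0.269  0.0513] [-0.4 -0.2  8.3]
hold 16.25 [0.432  0.2691 0.0513] [-0.9 -0.4  8. ]
up 17.09 [0.4309 0.2689 0.1195] [-0.3 -0.   0.3]
```

The tip stopped at the predicted 51.3 mm with 8 N held, so the power key went fully down. Next is the tare bar.

```bash
python3 - <<'E'
from h import *
def st(s):
    b=robot.get_obs();print(s,round(b["time_s"],2),b["position"].round(4),b["contact_force"].round(1))
x,y=.4315,.138
robot.move_pose([x,y,.12],down());robot.line_to([x,y,.062],feed=.06);st("above")
print(robot.line_to([x,y,.0475],feed=.012,contact_N=9));st("press");robot.pause(.25);st("hold")
robot.line_to([x,y,.12],feed=.1);robot.line_to([x,y,.25],feed=.2)
robot.move_pose([.405,.204,.28],down());st("up")
a=robot.capture("wrist")[150:260,210:400,::-1];t=robot.capture("top")[150:270,180:410,::-1]
o=np.zeros((800,600,3),np.uint8)
a=cv2.resize(a,(570,330));t=cv2.resize(t,(460,240));o=np.zeros((570,570,3),np.uint8);o[:330]=a;o[330:,:460]=t
cv2.imwrite("pics/end.png",o)
E
```

```text
above 18.84 [0.4317 0.138  0.0622] [0.1 0.3 0.5]
True
press 19.73 [0.4322 0.138  0.0512] [-1.9 -1.1 11.2]
hold 19.98 [0.4321 0.138  0.0512] [-0.2 -0.3  9.4]
up 22.03 [0.404  0.2047 0.2789] [ 0.1 -1.1  0.1]
```

View pics/end.png

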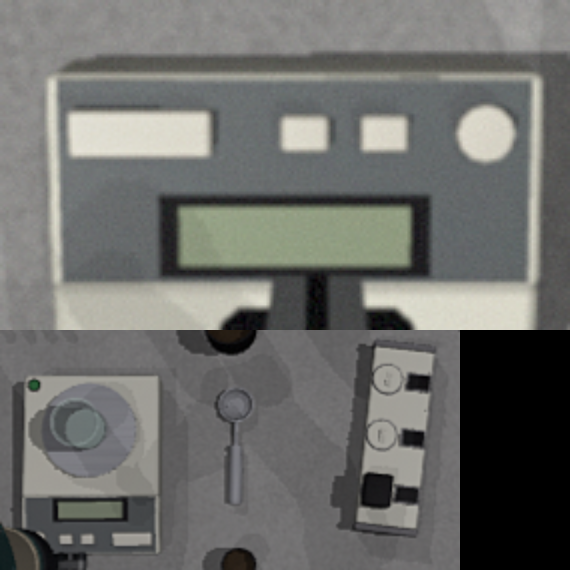

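All four keys are up (bar at (140,133), round key at (486,133)). The beaker is still on the pan, and the loose things in view have not moved. Handing in.

```bash
python3 -c "
from station import robot
print(robot.finish_job())"
```

```text
the job is handed in; nothing more can be done
None
```

I switched rocker 1 (the plug's socket) on, then pressed and released the power key and then the tare bar, each going fully down; the job is handed in at about 22 s, and no verdict was returned.

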